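# Park the spring plunger and run the shuttle to its stop

### The arm

A 7-joint arm with a two-finger parallel gripper is mounted at the origin on a cart in front of the work surface, level with it; the furniture and walls round the work are solid. World frame = base frame: x ahead of the robot, y to its left, z up, the work surface at z = 0. Lengths are in m, angles in degrees, forces in N, time in s.
With the tool pointing down it reaches from about 0.35 to 0.775 m from the base axis. Payload 3.1 kg.
Tool frame: the origin (TCP) lies on the centre line of the jaws, within the pads' length; the fingertips stand 17 mm ahead of it and the grasp point (between the pads) lies 2 mm behind it (robot.tip_reach is the distance from the TCP to the fingertips, in m); z points along the fingers, y is the line along which they close (so a half turn about z gives the same grasp; the last joint's range is limited). The gripper opens to 85 mm and grips with 20 to 120 N. Pads are 22 mm wide; open, the fingers measure 114 mm over their backs; the gripper's body (76 mm by 85 mm) begins 54 mm behind the grasp point. The pads swing forward as they close: fully open they stand 13 mm farther back than shut.
Start: joints at [-73.665, 17.813, 0.802, 86.603, -0.252, 75.585, -1.558], TCP at [0.177, 0.521, 0.248] pointing down, gripper open.
Joint ranges: [-154.91, 154.91], [-16.99, 109.72], [-72.82, 74.43], [7.12, 147.25], [-82.49, 262.49], [11.32, 116.49], [-174.64, 174.64]. Speed limits (degrees/s): [159.86, 159.86, 180, 180, 180, 180, 180].

### API

Orientations are given as [roll, pitch, yaw] about the fixed x, y, z axes, in that order (R = Rz(yaw) Ry(pitch) Rx(roll)).
In Python, from station import robot, fingers, vision, workorder, recognise gives the robot as it stands. Calls block until the motion is done:
- robot.move_to(position, orientation): joint-space move of the TCP to a pose.
- robot.line_to(position, orientation=None, velocity=0.15, f_stop=None): straight line of the TCP; orientation=None keeps the orientation; velocity is the mean speed in m/s. With f_stop (N) it stops when the force on the tool has changed by that much, and returns True; else False.
- robot.move_j(angles): joint-space move.
- fingers.gripper_to(opening, force=None): opening from 0.0 (shut) to 1.0 (fully open); force is the grip in N (None keeps the last); returns when the fingers have stopped.
- robot.pause(seconds).
- robot.inverse_kinematics(position, orientation): joint angles nearest the present ones, or None.
- vision.grab_frame(name): name is "side" or "top"; returns the picture (384x512x3 uint8, red, green, blue); there is no depth.
- vision.calibration(name): a dict with "mtx" (3x3 intrinsics, pixels), "extrinsics" (4x4, takes a point from world to camera coordinates). Camera axes: x right, y up, looking along -z (the intrinsics and any distortion apply to the point x, -y, -z); pixel columns grow to the right and rows downward; lengths in m; the calibration is good to about 2 mm. A picture is of the moment at which its call begins. calibration takes no time and is no camera call.
A pose or a line that the arm cannot do raises robot.PlanningError and nothing moves.
- workorder.close_job(): hands the job in; it is judged then, once.
Trained networks look in the newest picture that a camera, given by its name, has taken for a name from the list of things; names that differ only in an ending like _2 or _b are one class to them, and where a whole thing is asked for, a point or a joint stands for the part that bears it (a point fixed in the world has none). Each returns a list of dicts, best first, with "p" (0 to 1); they miss things now and then, are a little off and sometimes report something else, mostly with a low value. They report only what shows in the picture. A call takes as long as a camera call.
- recognise(label, camera): "rect" ([centre column, centre row, width, height] in pixels, round what is visible of it).
Readings, each from a call of its own:
- robot.current_time_s(): time.
- robot.current_joint_positions(): joint angles.
- robot.current_dq(): joint speeds.
- robot.current_joint_torque(): joint torques, N m.
- robot.current_tool_pos(): TCP position.
- robot.current_eef_rot(): TCP orientation.
- robot.current_contact_force(): force on the tool from outside, world axes, zero at the start.
- robot.current_torque(): the same for the moment, N m.
- robot.current_finger_gap(): opening from 0.0 (shut) to 1.0 (fully open).
- robot.current_gripper_force(): force on a finger pad.
Only numpy, scipy, OpenCV 4.12 (cv2) and the standard library are available. Lean on these libraries where they do the work, as an engineer would, in place of code of your own. Each camera call takes 0.05 s, during which the arm holds its last target. There are 200 camera calls.

### The job

Unlock the cell shuttle: pull the red spring plunger knob up, twist it and ease it down into one of its rest notches so that it stays retracted by itself, let go of it, and then slide the blue carriage by its black grip post all the way home against the rubber-faced end stop. Do everything gently: do not yank the plunger against the end of its pull, force its cross pin sideways or let it snap down, do not ram the stop, and leave the things lying around the fixture where they are.

Things in the scene. Friction and masses are not known exactly. Their poses are not given: they have to be found in the camera images.
- fixture: Aluminium shuttle fixture fixed to the bench: base plate 110 x 300 x 12 mm, steel rails, dark steel bridge (92 x 36 mm, top 40 mm above the bench) 110 mm from the origin towards -y. Origin: centre of its underside, on the bench; y runs along the 300 mm, the way the carriage travels; z up.
- plunger: Spring plunger on the bridge; origin on the bench, on its vertical axis (fixture y -110 mm). The brass collar round it has two deep slots along fixture x, where the plunger's 4 mm square cross pin lies when down, and rest notches 3.5 mm deep, 60 degrees to either side. The collar's rim lies 61 to 75 mm above the bench: its depth differs from unit to unit and is not measured.
- knob_grip (a point): Point on the axis of the red round knurled knob, 13 mm below its top: the height to grip it. The knob is 36 mm across and, with the plunger down, reaches from 77 to 108 mm above the bench (knob_grip at 95 mm). A white line on top shows the direction of the cross pin (x axis of this point).
- plunger_lift (a joint): Pull of the plunger (m); 0 = down, nose 5 mm deep in the carriage's tongue, locking it. Spring: 6 N down at 0, plus 0.3 N per mm; moving parts 90 g. The pin clears the collar's rim at 11 to 25 mm (by collar depth); 2 mm above that is a hard stop, to be loaded with at most 25 N beyond the spring. In a rest notch it stands 3.5 mm below the point of clearing (7.5 to 21.5 mm).
- plunger_turn (a joint): Turn of the knob (rad), positive anticlockwise from above; about 0 at the start, with 0.1 rad of play in the deep slot. Rest notches at +1.05 and -1.05, either will do, with about 0.1 rad of play each way. It turns only while the pin is clear of the rim, at most 1.35 either way. Pin and collar must not be pressed together with more than 25 N.
- carriage (a joint): Travel of the blue carriage (m) along the fixture's +y, 0 = start, locked by the plunger (1.5 mm of play). It slides with about 3 N of friction and can move freely until it meets the end stop.
- carriage_grip (a point): Grip point near the top of the carriage's upright black post, 88 mm above the bench. The post is 26 mm (fixture x) by 12 mm (fixture y) and reaches from 32 to 98 mm above the bench; two green cells clamped beside it towards -y reach up to 54 mm.
- carriage_nose (a point): Centre of the carriage's front face, which meets the end stop; 20.5 mm above the bench; axes as the fixture.
- end_stop: Steel stop block on the base plate with a black rubber face. Its origin is in the plane of the rubber face, at the top of the base plate; its y axis is the fixture's y axis. The carriage is home when carriage_nose lies in this plane (y 0 in this frame). It stands 88 to 112 mm from the fixture's origin and must not be pressed with more than 30 N.
- loose_cell: Bystander: green battery cell standing upright, 26 mm across and 66 mm tall, origin at its foot.
- copper_link: Bystander: flat copper bar 18 x 64 x 6 mm lying on the bench, origin at the centre of its underside.
- spacer_block: Bystander: white plastic block 27 x 56 x 20 mm, origin at the centre of its underside.

How it is judged:
By the outcome, as a careful person would: the job done as asked, in the order asked, and still so for the second after the job is handed in, with the robot touching nothing.
It also fails if it takes over 72 s, if anything falls off the work surface, if the arm or the gripper's body presses on something with over 40 N, if the wrist force passes 120 N, or if a joint passes its speed limit or range.

## Working session

There is one attempt and no reset: what is moved stays moved. The work goes in short steps, each a Python script; the robot and the scene stay as the last script left them, time stands still between calls to the robot, and variables do not carry over. Pictures are saved under pics/ and viewed, at most 10 in all, crops included, and the job is handed in when it is done.

```bash
mkdir -p pics; ls; python3 - <<'E'
from station import robot, fingers, vision, workorder, recognise
import cv2,numpy as np
for c in("top","side"):
    im=vision.grab_frame(c); cv2.imwrite(f"pics/{c}0.png",im[:,:,::-1])
    k=vision.calibration(c); print(c,k); 
    for n in ["fixture","plunger","knob_grip","carriage_grip","carriage_nose","end_stop","loose_cell","copper_link","spacer_block"]:
        print(n,[(np.round(d["rect"]).tolist(),round(d["p"],2)) for d in recognise(n,c)[:2]])
print(robot.current_time_s(),robot.current_eef_rot())
E
```

```text
pics
top {'mtx': array([[371.99246933,   0.        , 255.41483446],
       [  0.        , 371.99246933, 191.52763547],
       [  0.        ,   0.        ,   1.        ]]), 'extrinsics': array([[-2.18900441e-03, -9.99921463e-01,  1.23400467e-02,
        -1.79291973e-02],
       [ 9.90836661e-01, -5.02281256e-04,  1.35064644e-01,
        -5.11498469e-01],
       [-1.35047838e-01,  1.25226278e-02,  9.90759943e-01,
        -8.99367151e-01],
       [ 0.00000000e+00,  0.00000000e+00,  0.00000000e+00,
         1.00000000e+00]])}
fixture [([214.0, 205.0, 122.0, 60.0], 0.68)]
plunger [([257.0, 196.0, 16.0, 15.0], 0.51)]
knob_grip [([254.0, 199.0, 20.0, 16.0], 0.49)]
carriage_grip [([231.0, 204.0, 66.0, 39.0], 0.88)]
carriage_nose [([233.0, 203.0, 71.0, 37.0], 0.62)]
end_stop []
loose_cell [([250.0, 162.0, 8.0, 12.0], 0.57)]
copper_link [([249.0, 163.0, 8.0, 10.0], 0.68), ([176.0, 171.0, 21.0, 16.0], 0.44)]
spacer_block [([293.0, 202.0, 23.0, 12.0], 0.61)]
side {'mtx': array([[348.05486059,   0.        , 255.30666343],
       [  0.        , 348.05486059, 187.74685313],
       [  0.        ,   0.        ,   1.        ]]), 'extrinsics': array([[-0.99990387,  0.00296265,  0.01354511,  0.52294275],
       [ 0.00979449, -0.54053977,  0.84126145, -0.08464522],
       [ 0.00981403,  0.84131325,  0.54045879, -0.87883583],
       [ 0.        ,  0.        ,  0.        ,  1.        ]])}
fixture [([280.0, 246.0, 71.0, 102.0], 0.92), ([267.0, 187.0, 16.0, 23.0], 0.25)]
plunger [([268.0, 187.0, 16.0, 19.0], 0.67)]
knob_grip [([270.0, 185.0, 17.0, 20.0], 0.69)]
carriage_grip [([274.0, 230.0, 45.0, 38.0], 0.8), ([283.0, 273.0, 28.0, 15.0], 0.25)]
carriage_nose [([275.0, 230.0, 45.0, 44.0], 0.85)]
end_stop [([285.0, 272.0, 26.0, 18.0], 0.77)]
loose_cell [([276.0, 230.0, 47.0, 40.0], 0.73), ([227.0, 210.0, 10.0, 27.0], 0.55)]
copper_link [([232.0, 278.0, 16.0, 26.0], 0.65)]
spacer_block []
1.0 [1.79995255e+02 9.45674266e-04 1.61283185e+02]
```

```bash
python3 - <<'E'
import cv2
t=cv2.imread("pics/top0.png")[140:260,140:340]; s=cv2.imread("pics/side0.png")[160:310,190:340]
cv2.imwrite("pics/t1.png",cv2.resize(t,None,fx=4,fy=4,interpolation=cv2.INTER_CUBIC))
cv2.imwrite("pics/s1.png",cv2.resize(s,None,fx=4,fy=4,interpolation=cv2.INTER_CUBIC))
E
```

```text
(no output)
```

View pics/t1.png

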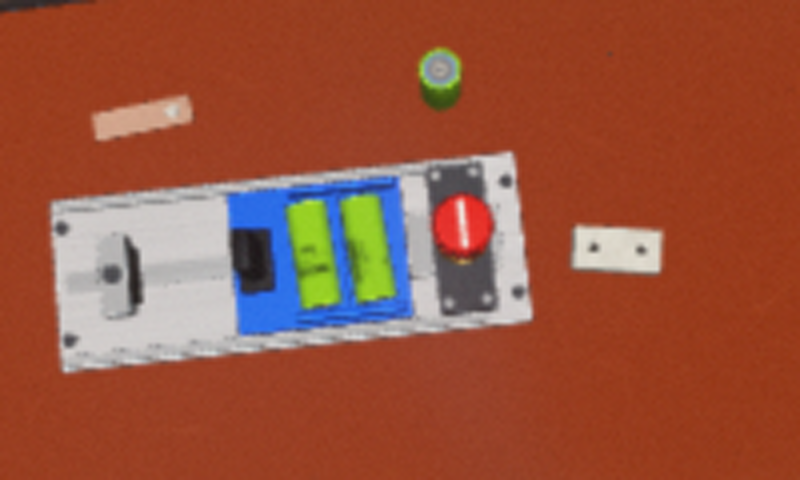

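View pics/s1.png

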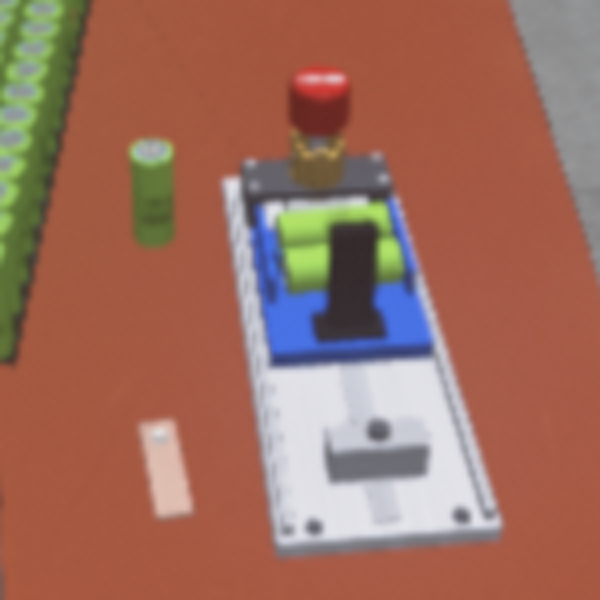

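The top crop shows the fixture corners at (52,202), (514,153), (531,320), (64,372) and the red knob with its line vertical at (463,226). The black post is near (245,260) and the stop near (125,270). The side view agrees, and the bystanders are clear of the fixture.

```bash
cat > h.py <<'E'
import numpy as np, cv2
from station import robot, fingers, vision, workorder, recognise
def ray(c,uv):
    k=vision.calibration(c);E=k["extrinsics"];M=k["mtx"]
    d=np.array([(uv[0]-M[0,2])/M[0,0],-(uv[1]-M[1,2])/M[1,1],-1.])
    return -E[:3,:3].T@E[:3,3], E[:3,:3].T@d
def hit(c,uv,z):
    o,d=ray(c,uv); return o+d*(z-o[2])/d[2]
def proj(c,p):
    k=vision.calibration(c);q=k["extrinsics"][:3]@np.append(p,1)
    v=k["mtx"]@np.array([q[0],-q[1],-q[2]]);return v[:2]/v[2]
def cr(p,off): return [(p[0]+.5)/4-.5+off[0],(p[1]+.5)/4-.5+off[1]]
E
python3 - <<'E'
from h import *
C=[hit("top",cr(p,(140,140)),.012)[:2] for p in [(52,202),(514,153),(531,320),(64,372)]]
C=np.array(C); print(C, np.linalg.norm(C-np.roll(C,1,0),axis=1))
m=C.mean(0); y=(C[0]+C[3]-C[1]-C[2]);y/=np.linalg.norm(y); x=np.array([y[1],-y[0]])
print("centre",m,"yaw",np.degrees(np.arctan2(x[1],x[0])),"plunger",m-.11*y)
# side corners (front): 
S=[hit("side",cr(p,(190,160)),.012)[:2] for p in [(278,543),(500,522),(227,180)]]; print("side corners",S)
print("fix y +-", [m+s*.15*y+t*.055*x for s,t in((1,-1),(1,1),(-1,1),(-1,-1))])
# red knob blob centre
for c in("top","side"):
    im=cv2.imread(f"pics/{c}0.png").astype(int); r=(im[:,:,2]>150)&(im[:,:,1]<60)&(im[:,:,0]<60)
    r[:, :240]=0; r[:,300:]=0
    v,u=np.nonzero(r); print(c,len(u),u.min(),u.max(),v.min(),v.max(),u.mean(),v.mean())
print("knob top", hit("top",cr((463,222),(140,140)),.108))
# side: white line centre on top
print("knob side",hit("side",cr((321,80),(190,160)),.108))
print("post top t", hit("top",cr((247,250),(140,140)),.098),"post side",hit("side",cr((354,226),(190,160)),.098))
print("line dir",hit("top",cr((461,198),(140,140)),.108)-hit("top",cr((465,246),(140,140)),.108))
for p in [(138,238),(143,308)]: print("stopface", hit("top",cr(p,(140,140)),.03))
E
```

```text
[[ 0.51834919  0.24482938]
 [ 0.55021607 -0.05187384]
 [ 0.44229618 -0.06197544]
 [ 0.40991058  0.23347848]] [0.10903108 0.29840962 0.10839164 0.29722356]
centre [0.480193   0.09111464] yaw 6.192696694249137 plunger [ 0.49205899 -0.01824348]
side corners [array([0.51666604, 0.24815527]), array([0.40949092, 0.23461086]), array([ 0.54627632, -0.04671447])]
fix y +- [array([0.40933305, 0.23430636]), array([0.51869117, 0.24617235]), array([ 0.55105296, -0.05207707]), array([ 0.44169484, -0.06394306])]
top 876 240 299 138 264 281.8527397260274 196.69634703196348
side 24 263 285 99 184 270.6666666666667 179.25
knob top [ 0.49311249 -0.01758527  0.108     ]
knob side [ 0.48972386 -0.01540732  0.108     ]
post top t [0.47804095 0.10797144 0.098     ] post side [0.4771033  0.11397441 0.098     ]
line dir [0.02793706 0.0022491  0.        ]
stopface [0.49298364 0.18545701 0.03      ]
stopface [0.44904128 0.18114944 0.03      ]
```

```bash
python3 - <<'E'
from h import *
P=[0.4918,-0.017]
for yaw in (6.2,-173.8,96.2,-83.8):
    for d in (-60,0,60):
        q=robot.inverse_kinematics([*P,.11],[180,0,yaw+d]); print(yaw,d,None if q is None else np.round(q,0).tolist())
E
```

```text
6.2 -60 [-48.0, 31.0, 65.0, 108.0, -32.0, 62.0, -114.0]
6.2 0 [-38.0, 24.0, 50.0, 108.0, -22.0, 58.0, -63.0]
6.2 60 [-35.0, 23.0, 44.0, 108.0, -19.0, 57.0, -6.0]
-173.8 -60 [-33.0, 22.0, 41.0, 108.0, -17.0, 56.0, 53.0]
-173.8 0 [-30.0, 21.0, 38.0, 108.0, -16.0, 56.0, 111.0]
-173.8 60 [-23.0, 20.0, 28.0, 108.0, -11.0, 55.0, 167.0]
96.2 -60 [-36.0, 23.0, 46.0, 108.0, -20.0, 57.0, -35.0]
96.2 0 [-34.0, 22.0, 43.0, 108.0, -18.0, 57.0, 23.0]
96.2 60 [-32.0, 22.0, 40.0, 108.0, -17.0, 56.0, 82.0]
-83.8 -60 [-26.0, 20.0, 32.0, 108.0, -13.0, 56.0, 138.0]
-83.8 0 [-48.0, 31.0, 65.0, 108.0, -32.0, 62.0, -144.0]
-83.8 60 [-48.0, 31.0, 65.0, 108.0, -32.0, 62.0, -84.0]
```

```bash
python3 - <<'E'
from h import *
P=[0.4918,-0.017]
fingers.gripper_to(0.8,20)
robot.move_to([*P,.2],[180,0,6.2+10]); t=robot.current_time_s()
robot.line_to([*P,.2],[180,0,6.2]); print("rot10 t",robot.current_time_s()-t)
robot.line_to([*P,.14],velocity=.08)
print(robot.current_time_s(),robot.current_contact_force(),robot.current_tool_pos())
im=vision.grab_frame("side");im2=vision.grab_frame("top")
a=cv2.resize(im[130:230,210:330],None,fx=3.3,fy=3.3,interpolation=2);b=cv2.resize(im2[140:240,200:320],None,fx=3.3,fy=3.3,interpolation=2)
cv2.imwrite("pics/a1.png",np.hstack([a,b])[:,:,::-1])
E
```

```text
rot10 t 0.3250000000000002
4.775 [0.07603181 0.01654166 0.12089696] [ 0.49225561 -0.0171749   0.14040354]
```

View pics/a1.png

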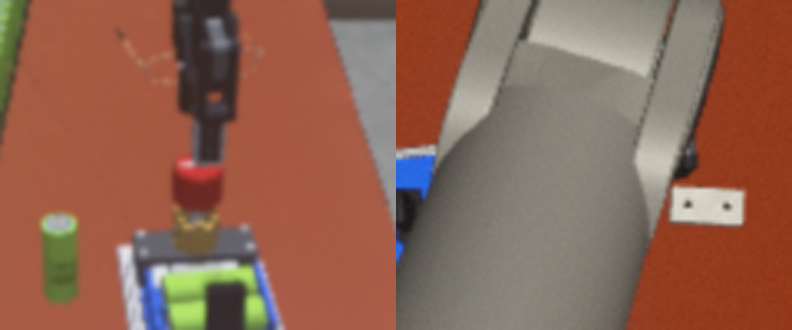

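The front finger sits just left and right of the knob as expected: the knob is at (197,185) and the finger at (208,140), and the offset is explained by the 6° yaw. I'll descend and grip gently.

```bash
python3 - <<'E'
from h import *
P=[0.4918,-0.017]
R=lambda:np.round(robot.current_contact_force(),1).tolist()
print(robot.line_to([*P,.094],velocity=.05,f_stop=5),R(),robot.current_tool_pos())
fingers.gripper_to(0.55,20); print(robot.current_finger_gap(),R(),robot.current_gripper_force())
fingers.gripper_to(0.0,20); robot.pause(.2);print(robot.current_finger_gap(),R(),robot.current_gripper_force(),robot.current_torque(),robot.current_tool_pos(),robot.current_time_s())
E
```

```text
False [0.2, -0.8, 0.4] [ 0.4921447  -0.01706272  0.09428073]
0.5534695231875214 [0.1, -0.4, 0.7] 0.0
0.41102012299551477 [-1.4, 1.3, 3.3] 20.099909459240735 [0.19540079 0.13151853 0.01276313] [ 0.49198162 -0.01677477  0.09423385] 6.725
```

```bash
python3 - <<'E'
from h import *
P=np.array(robot.current_tool_pos()); P[2]=.094; P[:2]=[0.4918,-0.017]
fingers.gripper_to(0.0,60); robot.pause(.1)
f0=robot.current_contact_force()[2]; z0=robot.current_tool_pos()[2]; print(f0,z0,robot.current_gripper_force())
log=[];prev=None
for i in range(1,30):
    hit=robot.line_to([P[0],P[1],.094+.001*i],velocity=.008,f_stop=10); robot.pause(.05)
    F=robot.current_contact_force(); z=robot.current_tool_pos()[2]; log.append((i,round((z-z0)*1e3,2),*np.round(F,1)))
    h=z-z0
    if hit or F[2]<-(6.9+300*h)-7: break
for l in log: print(*l)
print(hit,robot.current_time_s())
E
```

```text
5.988332220337292 0.09438625822641482 59.248521476984024
1 0.06 1.2 -1.0 2.1
True 7.3
```

```bash
python3 - <<'E'
from h import *
z0=.09439
log=[]
for i in range(1,30):
    hit=robot.line_to([.4918,-.017,.094+.001*i],velocity=.008,f_stop=20 if i<3 else 9); robot.pause(.05)
    F=robot.current_contact_force(); h=robot.current_tool_pos()[2]-z0; log.append((i,round(h*1e3,2),*np.round(F,1)))
    if hit or F[2]<-(6.9+300*h)-7: break
for l in log: print(*l)
print(hit,robot.current_time_s(),robot.current_gripper_force(),robot.current_finger_gap())
E
```

```text
1 0.14 1.8 -0.2 -3.2
2 1.14 3.0 0.3 -7.7
3 2.47 1.9 1.3 -7.4
4 3.6 1.9 1.4 -7.6
5 4.56 1.1 2.0 -8.3
6 5.58 1.0 1.8 -8.6
7 6.58 1.0 1.0 -9.0
8 7.6 1.2 1.1 -8.6
9 8.59 1.2 1.7 -9.0
10 9.59 1.7 2.9 -9.6
11 10.61 0.9 2.0 -8.8
12 11.61 1.3 2.5 -9.5
13 12.61 1.3 2.1 -9.5
14 13.62 1.2 2.5 -10.3
15 14.62 1.6 2.3 -11.5
16 15.61 0.4 2.6 -11.1
17 16.6 0.8 3.2 -11.3
18 17.6 0.0 1.9 -11.9
19 18.61 0.4 2.2 -12.6
20 19.02 2.2 2.1 -18.8
21 17.14 5.4 -1.4 -11.7
True 14.1083 64.57353263162076 0.4002385877998727
```

```bash
python3 - <<'E'
from h import *
z0=.09439
def S(t): print(t,np.round(robot.current_contact_force(),1),np.round(robot.current_torque(),2),np.round((np.array(robot.current_tool_pos())-[.4918,-.017,z0])*1e3,2),np.round(robot.current_eef_rot(),2),round(robot.current_time_s(),2))
S("now")
robot.line_to([.4918,-.017,.094+.0180],[180,0,6.2],velocity=.01,f_stop=15); robot.pause(.1); S("18.0")
im=vision.grab_frame("side")
cv2.imwrite("pics/b1.png",cv2.resize(im[120:240,210:330],None,fx=5,fy=5,interpolation=2)[:,:,::-1])
E
```

```text
now [  5.4  -1.4 -11.7] [-0.44 -1.47 -0.  ] [-1.09  0.43 17.14] [179.96   0.21   6.24] 14.11
18.0 [  2.9   0.6 -11.9] [ 0.23 -0.55 -0.05] [-0.4   0.19 17.43] [-1.7998e+02  5.0000e-02  6.2100e+00] 14.97
```

View pics/b1.png

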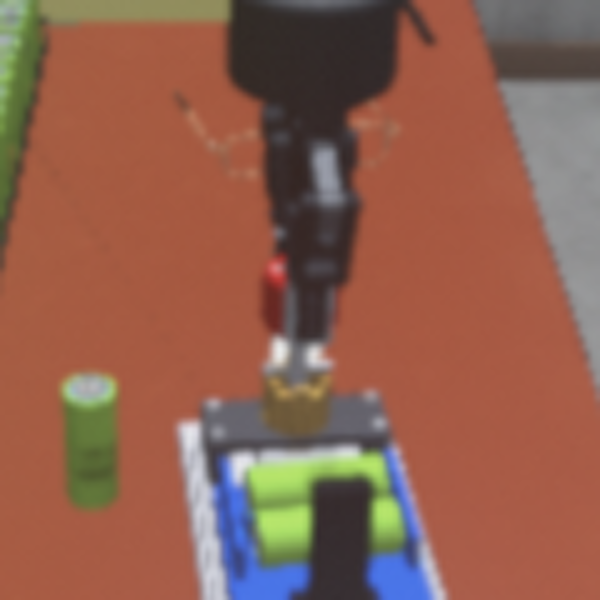

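The knob is up at (275,295) with the white cross pin at about (300,352), standing at or above the collar rim. I'll go up a touch and twist in small guarded steps.

```bash
python3 - <<'E'
from h import *
z0=.09439;L=[]
def S(t): 
    F=robot.current_contact_force();T=robot.current_torque()
    L.append((t,np.round(F,1),np.round(T,2),np.round((np.array(robot.current_tool_pos())-[.4918,-.017,z0])*1e3,2),round(robot.current_eef_rot()[2],1),round(robot.current_time_s(),2))); return F,T
robot.line_to([.4918,-.017,.1125],[180,0,6.2],velocity=.01); robot.pause(.1); F0,T0=S("up")
for a in range(3,61,3):
    robot.line_to([.4918,-.017,.1125],[180,0,6.2+a],velocity=.01); robot.pause(.1)
    F,T=S(a)
    if abs(T[2]-T0[2])>.15 or np.linalg.norm((F-F0)[:2])>9 or abs(F[2]-F0[2])>6: print("STOP");break
for l in L: print(*l)
E
```

```text
up [  2.    1.1 -12.4] [ 0.27 -0.39  0.06] [-0.33  0.17 17.97] 6.2 15.38
3 [  1.6   1.4 -12.2] [ 0.37 -0.35 -0.02] [-0.26  0.12 17.99] 9.1 15.72
6 [  0.8   1.9 -12.4] [ 0.36 -0.25  0.01] [-0.2   0.08 18.02] 12.1 16.07
9 [  0.1   1.7 -12.1] [ 0.4  -0.28  0.  ] [-0.14  0.07 18.05] 15.1 16.43
12 [  1.4   1.8 -12.7] [ 0.45 -0.2   0.08] [-0.12 -0.   18.05] 18.1 16.77
15 [  0.2   1.8 -12.2] [ 0.37 -0.2   0.02] [-8.000e-02 -1.000e-02  1.807e+01] 21.1 17.12
18 [  0.    2.  -12.4] [ 0.36 -0.14 -0.01] [-0.04 -0.04 18.08] 24.1 17.48
21 [  0.7   1.5 -12.8] [ 0.35 -0.16 -0.03] [-0.02 -0.07 18.1 ] 27.1 17.82
24 [  0.3   1.1 -13.3] [ 0.4  -0.16  0.  ] [-1.00e-02 -8.00e-02  1.81e+01] 30.1 18.18
27 [  0.    1.9 -12.5] [ 0.3  -0.18  0.02] [ 0.02 -0.09 18.11] 33.1 18.52
30 [  1.8   1.3 -12.7] [ 0.23 -0.21 -0.01] [ 0.05 -0.14 18.13] 36.1 18.88
33 [  0.9   1.  -12.7] [ 0.24 -0.3  -0.02] [ 0.06 -0.1  18.13] 39.1 19.23
36 [  0.2   0.9 -11.7] [ 0.16 -0.26  0.01] [ 0.11 -0.12 18.15] 42.1 19.57
39 [  1.9   1.  -11.9] [ 0.13 -0.36  0.05] [ 0.11 -0.11 18.17] 45.1 19.93
42 [  1.5   0.2 -11.9] [ 0.02 -0.39  0.  ] [ 0.15 -0.11 18.18] 48.1 20.27
45 [  1.8   0.4 -11.5] [ 0.07 -0.46  0.  ] [ 0.17 -0.14 18.17] 51.1 20.62
48 [  1.3   0.7 -12.3] [ 0.   -0.56  0.  ] [ 0.18 -0.12 18.18] 54.1 20.98
51 [  1.6   0.5 -12. ] [-0.1  -0.59  0.02] [ 0.2  -0.12 18.19] 57.1 21.32
54 [  2.6   0.2 -12.3] [-0.1  -0.66  0.02] [ 0.2  -0.09 18.17] 60.1 21.68
57 [  2.6  -0.5 -11.7] [-0.12 -0.78 -0.04] [ 0.24 -0.09 18.2 ] 63.1 22.02
60 [  2.3  -0.2 -13.2] [-0.09 -0.91  0.06] [ 0.25 -0.08 18.2 ] 66.1 22.38
```

```bash
python3 - <<'E'
from h import *
z0=.09439;L=[]
for i in range(1,15):
    robot.line_to([.4918,-.017,.1125-.0005*i],[180,0,67.2],velocity=.008); robot.pause(.08)
    F=robot.current_contact_force()
    print(i,np.round(F,1),np.round(robot.current_torque()[2],2),round((robot.current_tool_pos()[2]-z0)*1e3,2))
    if F[2]>-5: break
print(robot.current_time_s())
im=vision.grab_frame("side")
cv2.imwrite("pics/c1.png",cv2.resize(im[150:230,230:310],None,fx=7,fy=7,interpolation=2)[:,:,::-1])
E
```

```text
1 [  3.1  -0.3 -12.2] 0.06 17.7
2 [  3.9  -0.7 -11.8] 0.02 17.15
3 [  4.4  -0.4 -11.4] -0.02 16.67
4 [  4.8  -0.7 -11.6] -0.0 16.15
5 [  4.8  -0.4 -12.2] -0.03 15.7
6 [  4.8  -1.3 -11.1] 0.02 15.14
7 [  4.3  -0.4 -11. ] 0.03 14.64
8 [  4.3  -1.1 -11.6] 0.01 14.15
9 [  4.7  -1.  -10.8] 0.04 13.64
10 [ 4.5 -0.8 -9.5] -0.03 13.3
11 [ 2.4 -0.5 -3.3] 0.04 13.12
26.0417
```

View pics/c1.png

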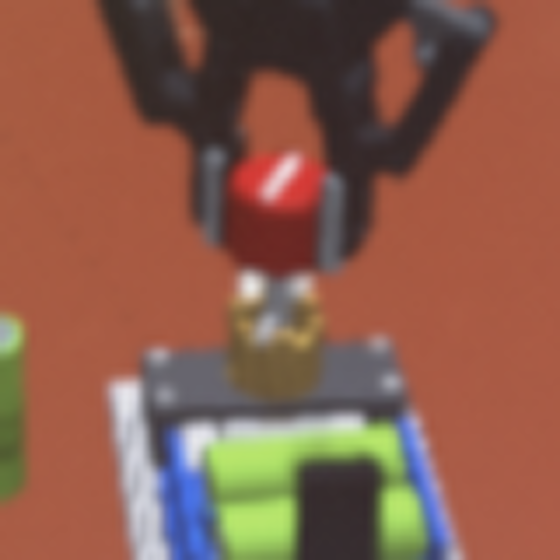

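The line is turned about 60°, and the pin sits in a notch at (270,325), with the force taken up at 13.1 mm. I'll unload the rest, let go and move to the post.

```bash
python3 - <<'E'
from h import *
R=lambda:np.round(robot.current_contact_force(),1).tolist()
z=.1125-.0055
for i in range(3):
    z-=.0003; robot.line_to([.4918,-.017,z],velocity=.008); robot.pause(.1); print(R())
    if robot.current_contact_force()[2]>-.5: break
fingers.gripper_to(0.5,20); robot.pause(.1); print(R(),robot.current_finger_gap())
fingers.gripper_to(0.75); 
print(robot.line_to([.4918,-.017,.2],velocity=.08,f_stop=6),R())
robot.move_to([.478,.109,.2],[180,0,6.2])
im=vision.grab_frame("side")
print(robot.current_time_s(),robot.current_tool_pos())
cv2.imwrite("pics/d1.png",cv2.resize(im[120:240,210:330],None,fx=5,fy=5,interpolation=2)[:,:,::-1])
E
```

```text
[1.1, -0.7, 3.0]
[-0.6, 0.0, -0.4] 0.5009639602595214
False [-0.3, 0.1, 0.4]
29.6833 [0.47806546 0.10825112 0.1999315 ]
```

View pics/d1.png

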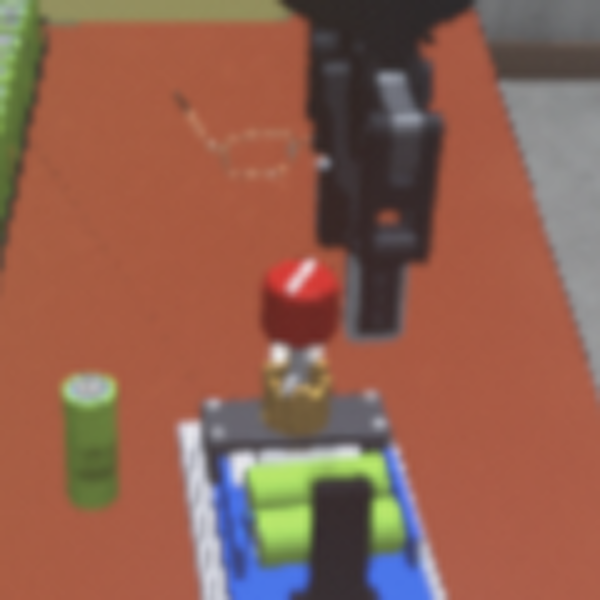

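The knob stays retracted by itself at (300,305). Next is the post.

```bash
python3 - <<'E'
from h import *
R=lambda:np.round(robot.current_contact_force(),1).tolist()
fingers.gripper_to(0.6,20)
print(robot.line_to([.478,.109,.0865],velocity=.06,f_stop=6),R(),robot.current_tool_pos())
fingers.gripper_to(0.0,30); robot.pause(.2)
print(robot.current_finger_gap()*85,robot.current_gripper_force(),R(),np.round(robot.current_torque(),2))
y=np.array([-.1079,.9942,0]);p=np.array([.478,.109,.0865])
def S(d): print(d,R(),np.round((robot.current_tool_pos()-p)@y*1e3,2),round(robot.current_time_s(),2))
print(robot.line_to((p+.010*y).tolist(),velocity=.02,f_stop=9));S(10)
print(robot.line_to((p+.035*y).tolist(),velocity=.03,f_stop=9));S(35)
E
```

```text
False [0.6, 0.3, -0.1] [0.47823871 0.10907003 0.08677973]
11.352503014557488 33.63344728946686 [-2.0, 2.9, 4.3] [ 0.61  0.44 -0.16]
False
10 [-2.2, -2.7, 6.5] 7.3 33.29
False
35 [-1.5, -1.8, 6.0] 32.31 34.27
```

```bash
python3 - <<'E'
from h import *
y=np.array([-.1079,.9942,0]);p=np.array([.478,.109,.0865])
for d in list(np.arange(.038,.085,.003)):
    h=robot.line_to((p+d*y).tolist(),velocity=.015,f_stop=8)
    print(round(d*1e3),h,np.round(robot.current_contact_force(),1),np.round((robot.current_tool_pos()-p)@y*1e3,2))
    if h or robot.current_contact_force()@y<-9: break
print(robot.current_time_s())
im=vision.grab_frame("side")
cv2.imwrite("pics/e1.png",cv2.resize(im[170:310,220:340],None,fx=4,fy=4,interpolation=2)[:,:,::-1])
E
```

```text
38 False [-1.9 -2.8  5.3] 35.21
41 False [-1.3 -2.4  5.1] 38.21
44 False [-1.1 -2.2  6.1] 41.21
47 False [-1.1 -2.8  5.2] 44.24
50 False [-1.3 -2.7  6. ] 47.23
53 False [-2.  -2.1  4.5] 50.22
56 False [-1.4 -2.1  5.4] 53.24
59 False [-1.3 -2.2  6. ] 56.24
62 False [-1.6 -3.7  6.2] 59.25
65 False [-0.7 -2.   6.9] 62.28
68 False [-1.4 -4.1  6.7] 63.95
71 False [-1.7 -9.1  8. ] 64.0
74 False [ -1.4 -13.6   8. ] 64.1
38.825
```

View pics/e1.png

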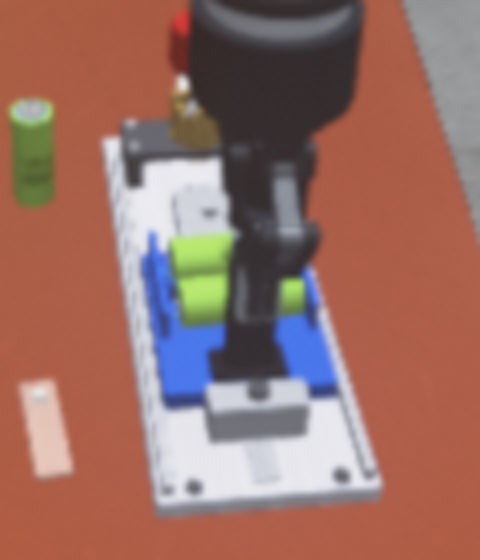

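The carriage's front face is against the stop block at (258,390), pressing gently and no longer moving. I'll relax the push, release, retreat and check.

```bash
python3 - <<'E'
from h import *
R=lambda:(np.round(robot.current_contact_force(),1).tolist(),round(((robot.current_tool_pos()-p)@y)*1e3,2))
y=np.array([-.1079,.9942,0]);p=np.array([.478,.109,.0865])
robot.line_to((p+.069*y).tolist(),velocity=.01); robot.pause(.2);print(R())
fingers.gripper_to(0.4,20);robot.pause(.2);print(R(),robot.current_finger_gap())
q=p+.069*y;q[2]=.2
print(robot.line_to(q.tolist(),velocity=.08,f_stop=6),R())
robot.move_to([.35,-.25,.3],[180,0,6.2])
print(robot.current_time_s())
s=vision.grab_frame("side");t=vision.grab_frame("top")
a=cv2.resize(s[160:310,200:330],None,fx=3,fy=3,interpolation=2);b=cv2.resize(t[165:255,145:285],(425,450)[::1],interpolation=2)
b=cv2.resize(t[150:262,145:251],None,fx=4,fy=4,interpolation=2)[:450]
h=min(len(a),len(b));cv2.imwrite("pics/f1.png",np.hstack([a[-h:],b[:h,:410]])[:,:,::-1])
E
```

```text
([-1.5, -6.7, 5.9], np.float64(63.96))
([0.9, -0.2, -0.1], np.float64(69.23)) 0.40487503284448173
False ([0.0, -0.3, -0.2], np.float64(68.93))
43.5083
```

View pics/f1.png

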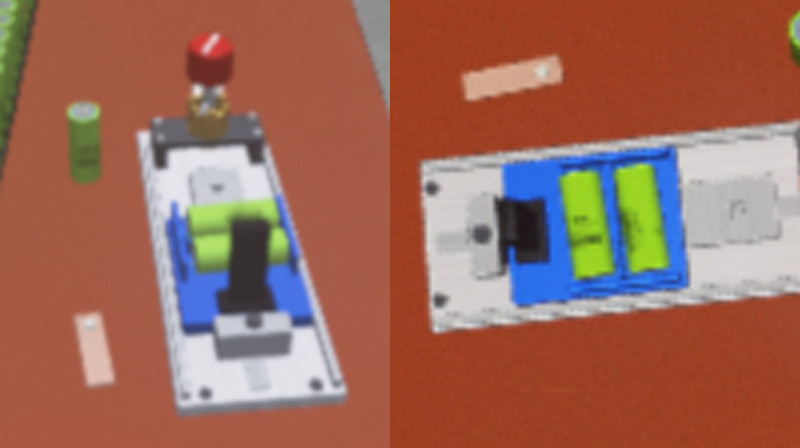

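The carriage sits flush with the stop (side view (253,322), top view (503,235)), the knob is still up at (210,58), and the cell and copper bar have not moved.

```bash
python3 -c "
from station import workorder;print(workorder.close_job())"
```

```text
the job is handed in; nothing more can be done
None
```

The job is handed in at about 44 s of the 72 s limit: the plunger rests retracted in its +60° notch, the carriage is home against the stop (pressed with roughly 10 N), and the cell and copper bar in the final pictures had not moved; the spacer block was outside that last view.

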